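# Fit the control knob on the D-shaft of the sloped bench console

## Task

The bench console has lost its black control knob, which stands nearby on the bench. Turn the knob so that the flat in its bore (on the side of its white pointer line) matches the flat on the console's bare shaft (the thin red needle at the shaft's foot shows which way that faces), and slide it fully home on the shaft, its underside flush on the sloping panel, then let go. Leave the shaft turned as it is now, and do not disturb the orange pliers, the black tip cleaner tin or the tin of screws.

Things in the scene. Friction and masses are not known exactly. Their poses are not given: they have to be found in the camera images.
- knob_center (a point): centre of the loose black round control knob, 23 mm above its underside; 46 mm tall, standing upright. Grip its upper 25 mm, 39 mm across (lower part 36 mm). z: from open underside to closed top; x: towards the white pointer line on top and side. D-bore in the underside 21 mm deep, 18.6 mm across, its flat on the +x (pointer) side, 5.2 mm from the axis. About 80 g.
- console: fixed dark wedge-shaped box, 222 mm wide (y), 136 mm deep (x), 31 mm high in front, 110 mm behind; origin under its centre. Its aluminium panel slopes 30 degrees and faces the robot (-x); only the shaft stands more than 4 mm proud of it. The shaft is on the right half seen from the robot.
- shaft_foot (a point): where the axis of the console's bare brass D-shaft meets the panel. z: shaft axis, square out of the panel (30 degrees from vertical); x: the way the shaft's flat faces. Shaft 16 mm across, flat 4 mm from the axis, marked red; the knob goes on only if turned to within about 9 degrees. Home: knob_center 23 mm from shaft_foot along z. The shaft turns only stiffly (0.2 N m).
- shaft_tip (a point): centre of the shaft's end, 17 mm out from shaft_foot; the last 5 mm of the shaft taper to 11 mm across (flat 2.2 mm from the axis there). Axes as shaft_foot.
- flat_mark (a point): tip of the thin red needle that lies on the panel face, reaching from the shaft's foot to 30 mm from its axis in the direction in which the flat faces; it turns with the shaft (0.7 mm thick, not in the knob's way)
- crimp_pliers: bystander: loose pliers with orange handles, 176x62x12 mm, lying near the front edge; origin under their centre
- tip_cleaner: bystander: loose round black tin with brass wool, 58 mm across, 37 mm tall; origin under its centre
- screw_tin: bystander: loose shallow round bright tin of brass screws, 60 mm across, 20 mm tall, behind and to the right of the black tin; origin under its centre
Things that resemble listed ones, but are neither listed nor needed, are in the scene too. Leave any brown look-alike of the part that bears knob_center alone.

How it is judged:
By the outcome, as a careful person would: the job done as asked, in the order asked, and still so for the second after the job is handed in, with the robot touching nothing.
It also fails if it takes over 38 s, if anything falls off the work surface, if the arm or the gripper's body presses on something with over 40 N, if the wrist force passes 120 N, or if a joint passes its speed limit or range.

## Robot

A 7-joint arm with a two-finger parallel gripper is mounted at the origin on a cart in front of the work surface, level with it; the furniture and walls round the work are solid. World frame = base frame: x ahead of the robot, y to its left, z up, the work surface at z = 0. Lengths are in m, angles in rad, forces in N, time in s.
With the tool pointing down it reaches from about 0.425 to 0.875 m from the base axis. Payload 4.7 kg.
Tool frame: the origin (TCP) lies midway between the tips of the shut fingers; the grasp point (between the pads) lies bot.grip_depth behind it (bot.grip_depth is the distance from the TCP to the grasp point, in m); z points along the fingers, y is the line along which they close (so a half turn about z gives the same grasp; the last joint's range is limited). The gripper opens to 85 mm and grips with 20 to 120 N. Pads are 22 mm wide; open, the fingers measure 114 mm over their backs; the gripper's body (76 mm by 85 mm) begins 54 mm behind the grasp point. The pads swing forward as they close: fully open they stand 13 mm farther back than shut.
Start: joints at [-1.276, 0.321, -0.07, 1.45, 0.023, 1.371, -0.057], TCP at [0.18, 0.625, 0.231] pointing down, gripper open.
Joint ranges: [-2.86, 2.86], [-0.3, 2.09], [-1.38, 1.24], [0.06, 2.45], [-1.56, 4.7], [0.09, 2.05], [-2.69, 2.69]. Speed limits (rad/s): [2.57, 2.57, 3.14, 3.14, 3.14, 3.14, 3.14].

## Interface

Orientations are given as a rotation vector (axis times angle).
In Python, from rig import bot, vision, order gives the robot as it stands. The module is installed in compiled form; this text tells all that it offers.
- The arm moves only by the tool carry_out, never from a script. Its argument "steps" is a list that holds one entry, the list of rows, each a list of 5 numbers: the opening, from -1 (shut) to 1 (fully open), then the shift along the tool's x, y, z in cm, then the turn about the tool's z in degrees. In form: [[[grip, x, y, z, roll], ...]]. A call has exactly 10 rows; each row is the pose to reach, as a shift and turn from the pose commanded when the call began, along the tool's axes at that moment; what a row does not reach only later rows make up. A row lasts 1/12 s, in which the tool goes at most 41.7 mm and 7.16 degrees, less where a joint would pass 70% of its speed; a pose out of reach is approached as far as the arm can. A call with a gripper value outside its range is refused whole. The fingers move at their own pace and stop on an object; "squeeze" is the grip in N (left out, the last holds). Time passes only in rows, so rows that repeat a pose let the fingers close, or fill a call up. It gives the time, the measured TCP pose, the force, the opening and the grip force at its end, in the units of the state.
- bot.observe(): the state, without advancing time (a new reading comes with each control period).
- vision.get_image(name): name is "side" or "top" or "wrist"; returns the picture (420x560x3 uint8, blue, green, red); there is no depth.
- vision.calibration(name): a dict with "fx", "fy", "cx", "cy" (pixels), "k1" (the pictures are not rectified: a ray, as slopes to the right and down, at radius r is drawn at 1 + k1 r^2 times it, then the intrinsics apply), "position" and "orientation" of the camera in the world. Camera axes: x right, y down, z forward; pixel columns grow to the right and rows downward; lengths in m; the calibration is good to about 2 mm. A picture is of the moment at which its call begins: read the wrist's pose just before it. calibration takes no time and is no camera call; for the wrist camera it gives the pose at the moment of the call.
- order.job_done(): hands the job in; it is judged then, once.
The state is a dict: "clock": time; "q": joint angles; "joint_vel": joint speeds; "effort": joint torques, N m; "position": TCP position; "tool_rot": TCP orientation; "ft_force": force on the tool from outside, world axes, zero at the start; "torque": the same for the moment, N m; "opening": opening from 0.0 (shut) to 1.0 (fully open); "gripper_force": force on a finger pad.
Only numpy, scipy, OpenCV 4.12 (cv2) and the standard library are available. Lean on these libraries where they do the work, as an engineer would, in place of code of your own. Each camera call takes 0.05 s, during which the arm holds its last target. There are 200 camera calls.

## Working session

There is one attempt and no reset: what is moved stays moved. The work goes in short steps, Python scripts to look and compute and a tool call to move; the robot and the scene stay as the last step left them, time stands still between calls to the robot, and variables do not carry over. Pictures are saved under pics/ and viewed, at most 10 in all, crops included, and the job is handed in when it is done.

Besides the shell and the picture viewer there is one more tool, called after "Emit:" as name([rows], argument=value, ...), one row to a line, values as JSON. carry_out: Moves the arm, as the interface text tells. Its arguments: {"type":"object","properties":{"steps":{"type":"array","items":{"type":"array","items":{"type":"array","items":{"type":"number"}}}},"squeeze":{"type":"number"}},"required":["steps"]}

```bash
mkdir -p pics
python3 - <<'E'
from rig import bot,vision
import cv2,numpy as np
s=bot.observe();print(s,bot.grip_depth)
for n in("side","top","wrist"):
    im=vision.get_image(n);cv2.imwrite(f"pics/{n}0.png",im);c=vision.calibration(n);print(n,c)
E
```

```text
{'clock': 0.0, 'q': array([-1.27588379,  0.3218022 , -0.07011079,  1.45170645,  0.02256369,
        1.37079227, -0.05689763]), 'joint_vel': array([ 0.00167759,  0.00179469, -0.00251319, -0.00112605, -0.00227646,
       -0.00015745, -0.00072897]), 'effort': array([ 5.29943536e-04, -4.93565118e+01, -3.81534202e-01, -3.14337838e+01,
        1.32566242e-02,  1.13771230e-02,  2.86432817e-05]), 'position': array([0.18000561, 0.6240041 , 0.23022141]), 'tool_rot': array([-4.39541951e-01, -3.11047599e+00,  2.99938527e-03]), 'ft_force': array([-1.05582601,  0.11133598, -0.26174398]), 'torque': array([ 0.02443076, -0.00577904, -0.00900768]), 'gripper_force': 0.0, 'opening': 1.0031783304846542} 0.0187
side {'fx': 472.3298475974752, 'fy': 472.3298475974752, 'cx': 270.57183259324495, 'cy': 207.49232664664177, 'k1': -0.02157210647003856, 'position': array([ 0.37193908, -0.54391822,  0.63356003]), 'orientation': array([-2.29570365,  0.25889688, -0.12361308])}
top {'fx': 466.5081836587233, 'fy': 466.5081836587233, 'cx': 280.377472763166, 'cy': 206.4800079112515, 'k1': -0.11156093077747252, 'position': array([0.41890944, 0.08216148, 1.18115617]), 'orientation': array([-2.17966483,  2.16274156, -0.08403458])}
wrist {'fx': 329.28651244239995, 'fy': 329.28651244239995, 'cx': 280.94784429521263, 'cy': 208.5600280486552, 'k1': 0.00408243200238233, 'position': array([0.0990214 , 0.64888717, 0.37231337]), 'orientation': array([2.28502473, 1.71879022, 0.28858647])}
```

View pics/side0.png

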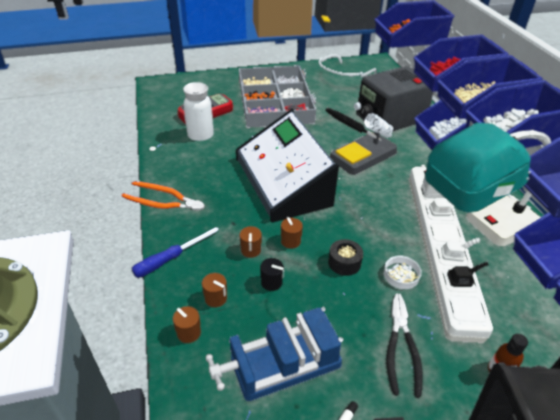

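View pics/top0.png

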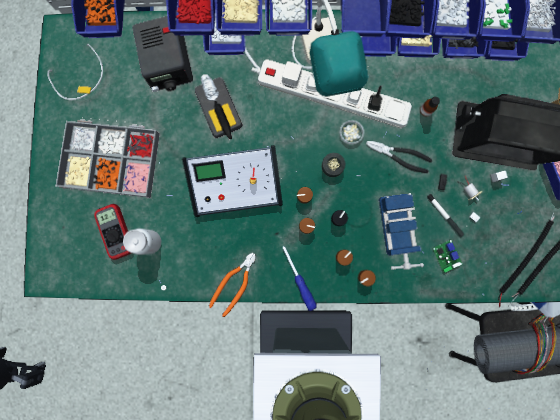

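The top view shows the black knob near (338,218) and the shaft near (253,180), with its needle pointing up. The side view shows the knob near (272,274) and the shaft near (290,168). Brown look-alikes stand nearby. I'll zoom in on both.

```bash
cat > h.py <<'E'
import numpy as np,cv2
from scipy.spatial.transform import Rotation as R
from rig import vision
def ray(c,u,v):
    K=np.array([[c['fx'],0,c['cx']],[0,c['fy'],c['cy']],[0,0,1]])
    p=cv2.undistortPoints(np.array([[[u,v]]],float),K,np.array([c['k1'],0,0,0,0]))[0,0]
    d=R.from_rotvec(c['orientation']).apply([p[0],p[1],1]);return np.array(c['position']),d/np.linalg.norm(d)
def plane(c,u,v,z):
    o,d=ray(c,u,v);return o+d*(z-o[2])/d[2]
def tri(c1,p1,c2,p2):
    o1,d1=ray(c1,*p1);o2,d2=ray(c2,*p2)
    t=np.linalg.lstsq(np.c_[d1,-d2],o2-o1,rcond=None)[0]
    a,b=o1+t[0]*d1,o2+t[1]*d2;return (a+b)/2,np.linalg.norm(a-b)
E
python3 - <<'E'
import cv2,numpy as np
t=cv2.imread('pics/top0.png');s=cv2.imread('pics/side0.png')
def cr(im,x,y,w,h):return cv2.resize(im[y:y+h,x:x+w],(400,300),interpolation=cv2.INTER_CUBIC)
o=np.vstack([np.hstack([cr(t,316,200,40,30),cr(t,226,158,60,45)]),np.hstack([cr(s,252,255,40,30),cr(s,260,140,60,45)])])
cv2.imwrite('pics/crops.png',o)
E
```

```text
(no output)
```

View pics/crops.png

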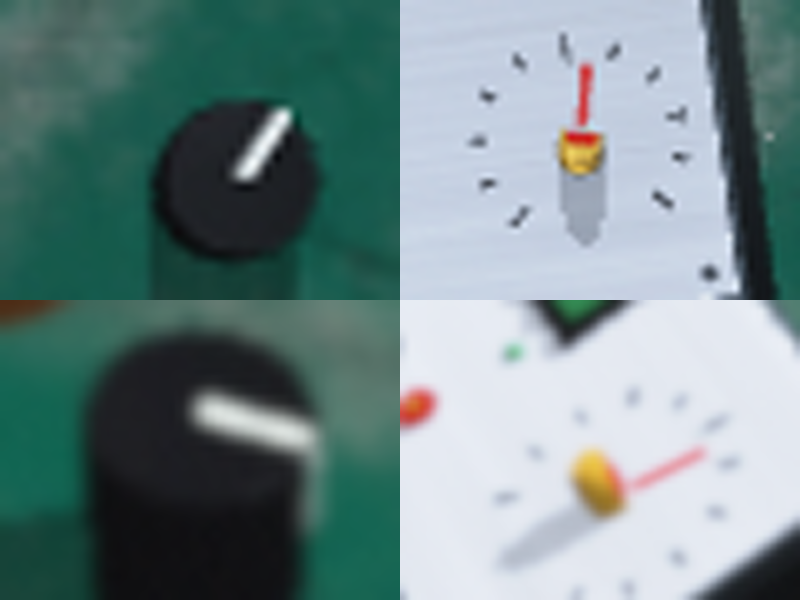

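Run:
```python
from h import *
ct,cs=[vision.calibration(n) for n in('top','side')]
k1=plane(ct,339.5,217.3,.046);k2=plane(cs,271.8,266.5,.046);print('knob',k1,k2)
for c,a in((ct,(344.2,210.7)),(cs,(283,268.2))):
    e=plane(c,*a,.046);k=k1 if c is ct else k2;print('ptr deg',np.degrees(np.arctan2(*(e-k)[1::-1])),np.linalg.norm(e-k))
tip,e1=tri(ct,(253.55,167.4),cs,(304.95,162.3));near,e2=tri(ct,(252.95,175.8),cs,(294.3,167.7));st,e3=tri(ct,(252.7,180.3),cs,(288.3,167))
print('tip',tip,e1,'near',near,e2,'shafttip',st,e3)
im=cv2.imread('pics/top0.png')
m=((im.min(2)>140)).astype(np.uint8);m[:140]=0;m[225:]=0;m[:,:180]=0;m[:,290:]=0
m=cv2.morphologyEx(m,cv2.MORPH_CLOSE,np.ones((25,25)))
cn=max(cv2.findContours(m,0,2)[0],key=cv2.contourArea);p=cv2.approxPolyDP(cv2.convexHull(cn),6,True)[:,0];print(p)
for z in(.031,.11):print(z,[plane(ct,*q,z).round(4) for q in p])
```

```text
knob [ 0.49368766 -0.04966421  0.046     ] [ 0.49150379 -0.05302218  0.046     ]
ptr deg -35.42916895219737 0.019921145840634723
ptr deg -23.977965890395968 0.018510701150812915
tip [0.60788221 0.15928288 0.08345973] 0.0020080649808507755 near [0.58846062 0.16138014 0.07210724] 0.003869226640059155 shafttip [0.57666317 0.16161849 0.07564574] 0.004589799914756086
[[267 146]
 [281 178]
 [276 201]
 [198 210]
 [188 160]]
0.031 [array([0.6726, 0.1298, 0.031 ]), array([0.5916, 0.094 , 0.031 ]), array([0.534 , 0.1059, 0.031 ]), array([0.5102, 0.2997, 0.031 ]), array([0.6362, 0.3284, 0.031 ])]
0.11 [array([0.6551, 0.1265, 0.11  ]), array([0.5798, 0.0932, 0.11  ]), array([0.5261, 0.1043, 0.11  ]), array([0.5039, 0.2848, 0.11  ]), array([0.6212, 0.3115, 0.11  ])]
```

```bash
cat >> h.py <<'E'
from rig import bot
def info():
    s=bot.observe();T=R.from_rotvec(s['tool_rot']);M=T.as_matrix();print('t',round(s['clock'],2),'pos',s['position'].round(4),'yaw of y',round(np.degrees(np.arctan2(M[1,1],M[0,1])),2),'op',round(s['opening'],3),'gf',round(s['gripper_force'],1),'ft',s['ft_force'].round(1),'q7',round(s['q'][6],2))
    return s,T
def shift(target):
    s,T=info();print('shift cm',(T.inv().apply(np.array(target)-s['position'])*100).round(2))
E
python3 - <<'E'
from h import *
s,T=info();print(T.as_matrix().round(3));c=vision.calibration('wrist');print(R.from_rotvec(c['orientation']).as_matrix().round(3))
print('cam in tool',T.inv().apply(c['position']-s['position']),'view',T.inv().apply(R.from_rotvec(c['orientation']).as_matrix()[:,2]))
shift([.5,-.05,.25])
E
```

```text
t 0.15 pos [0.18   0.6241 0.2305] yaw of y 73.91 op 1.0 gf 0.0 ft [ 0.1 -0.2 -0.2] q7 -0.06
[[-0.961  0.277 -0.   ]
 [ 0.277  0.961 -0.001]
 [-0.    -0.002 -1.   ]]
[[ 0.278  0.908  0.315]
 [ 0.961 -0.262 -0.092]
 [-0.001  0.328 -0.945]]
cam in tool [ 0.08469381  0.00113702 -0.141855  ] view [-3.28284301e-01 -3.14323102e-05  9.44578963e-01]
t 0.15 pos [0.18   0.6241 0.2305] yaw of y 73.91 op 1.0 gf 0.0 ft [ 0.1 -0.2 -0.2] q7 -0.06
shift cm [-49.42 -55.91  -1.87]
```

Emit:
carry_out([
  [[1,-3.3,-2.1,0,0],[1,-6.6,-4.3,0,0],[1,-10,-6.5,0,0],[1,-13.3,-8.7,0,0],[1,-16.7,-10.9,0,0],[1,-20,-13,0,0],[1,-23.3,-15.2,0,0],[1,-26.6,-17.3,0,0],[1,-30,-19.5,0,0],[1,-33.3,-21.7,0,0]],
])

```text
clock: 0.98
position: [0.4409, 0.3219, 0.2313]
tool_rot: [0.44, 3.111, 0.0]
ft_force: [1.3, -0.0, -0.2]
opening: 0.997
gripper_force: 0.0
```

Emit:
carry_out([
  [[1,-3.3,-2.1,0,0],[1,-6.6,-4.3,0,0],[1,-10,-6.5,0,0],[1,-13.3,-8.7,0,0],[1,-16.5,-10.6,0,0],[1,-17.5,-11.3,0.5,0],[1,-17.9,-11.6,1,0],[1,-17.9,-11.6,1,0],[1,-17.9,-11.6,1,0],[1,-17.9,-11.6,1,0]],
])

```text
clock: 1.82
position: [0.5786, 0.1652, 0.2211]
tool_rot: [-0.434, -3.11, -0.001]
ft_force: [-0.7, 0.9, -0.1]
opening: 0.997
gripper_force: 0.0
```

Run:
```python
from h import *
import json
info();c=vision.calibration('wrist');im=vision.get_image('wrist');cv2.imwrite('pics/w1.png',im)
json.dump({k:np.array(v).tolist() for k,v in c.items()},open('w1.json','w'))
for p in([.5819,.1621,.0688],):
    q=R.from_rotvec(c['orientation']).inv().apply(np.array(p)-c['position']);print(q[0]/q[2]*c['fx']+c['cx'],q[1]/q[2]*c['fy']+c['cy'])
```

```text
t 1.82 pos [0.5786 0.1652 0.2211] yaw of y 74.11 op 0.997 gf 0.0 ft [-0.7  0.9 -0.1] q7 1.03
277.3695910395755 195.0920895661352
```

View pics/w1.png

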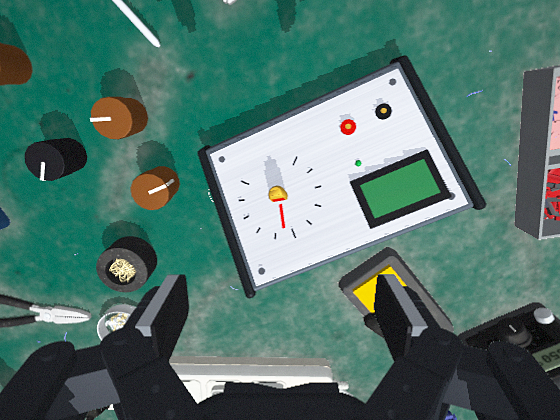

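The wrist view shows the shaft end at (277,192) and the red needle from (281,205) to (283,228), ringed by dial ticks. The knob is at (55,160) with its pointer downwards. Next I'll use the panel outline, the needle and the ticks.

Run:
```python
from h import *
import json
c=json.load(open('w1.json'));im=cv2.imread('pics/w1.png')
m=(im.min(2)>150).astype(np.uint8);m[:50]=0;m[300:]=0;m[:,:195]=0;m[:,485:]=0
m=cv2.morphologyEx(m,cv2.MORPH_OPEN,np.ones((3,3)))
m=cv2.morphologyEx(cv2.copyMakeBorder(m,60,60,60,60,0),cv2.MORPH_CLOSE,np.ones((45,45)))[60:-60,60:-60]
cn=max(cv2.findContours(m,0,2)[0],key=cv2.contourArea)
p=cv2.approxPolyDP(cn,12,True)[:,0];print(p)
# four corners sorted: front = small v
p4=cv2.boxPoints(cv2.minAreaRect(cn));print(p4)
hsv=cv2.cvtColor(im,cv2.COLOR_BGR2HSV)
r=(((hsv[...,0]<8)|(hsv[...,0]>172))&(hsv[...,1]>110)&(hsv[...,2]>90)).astype(np.uint8);r[:185]=0;r[240:]=0;r[:,:260]=0;r[:,300:]=0
ys,xs=np.nonzero(r);print([(y,xs[ys==y].min(),xs[ys==y].max()) for y in np.unique(ys)])
y_=((hsv[...,0]>15)&(hsv[...,0]<35)&(hsv[...,1]>100)).astype(np.uint8);y_[:175]=0;y_[215:]=0;y_[:,:260]=0;y_[:,300:]=0
ys,xs=np.nonzero(y_);print('brass',xs.min(),xs.max(),ys.min(),ys.max())
k=(im.max(2)<110).astype(np.uint8);k[:150]=0;k[245:]=0;k[:,:230]=0;k[:,330:]=0
n,l,st,ce=cv2.connectedComponentsWithStats(k)
print([(st[i,4],ce[i].round(1).tolist()) for i in range(1,n)])
```

```text
[[398  69]
 [211 154]
 [256 285]
 [466 204]]
[[200.63124  145.05737 ]
 [412.1181    62.301636]
 [467.44598  203.69507 ]
 [255.9591   286.4508  ]]
[(np.int64(198), np.int64(280), np.int64(283)), (np.int64(199), np.int64(274), np.int64(284)), (np.int64(200), np.int64(273), np.int64(281)), (np.int64(201), np.int64(274), np.int64(275)), (np.int64(204), np.int64(279), np.int64(281)), (np.int64(205), np.int64(279), np.int64(281)), (np.int64(206), np.int64(279), np.int64(281)), (np.int64(207), np.int64(279), np.int64(281)), (np.int64(208), np.int64(280), np.int64(282)), (np.int64(209), np.int64(280), np.int64(282)), (np.int64(210), np.int64(280), np.int64(282)), (np.int64(211), np.int64(280), np.int64(282)), (np.int64(212), np.int64(280), np.int64(282)), (np.int64(213), np.int64(280), np.int64(282)), (np.int64(214), np.int64(280), np.int64(282)), (np.int64(215), np.int64(281), np.int64(283)), (np.int64(216), np.int64(281), np.int64(283)), (np.int64(217), np.int64(281), np.int64(283)), (np.int64(218), np.int64(281), np.int64(283)), (np.int64(219), np.int64(281), np.int64(283)), (np.int64(220
[... 402 characters left out ...]
94.5, 160.5]), (np.int32(8), [309.0, 170.5]), (np.int32(11), [244.7, 182.3]), (np.int32(1), [272.0, 187.0]), (np.int32(1), [275.0, 186.0]), (np.int32(7), [317.6, 186.6]), (np.int32(7), [241.4, 199.7]), (np.int32(9), [317.2, 205.0]), (np.int32(2), [230.0, 214.5]), (np.int32(2), [231.0, 217.5]), (np.int32(9), [245.8, 216.9]), (np.int32(122), [232.6, 235.5]), (np.int32(2), [232.0, 220.5]), (np.int32(8), [308.6, 221.9]), (np.int32(2), [233.0, 223.5]), (np.int32(1), [234.0, 226.0]), (np.int32(6), [258.0, 229.8]), (np.int32(13), [293.4, 233.2]), (np.int32(6), [275.0, 235.5]), (np.int32(2), [237.0, 234.5]), (np.int32(2), [238.0, 237.5]), (np.int32(2), [239.0, 240.5]), (np.int32(2), [240.0, 243.5])]
```

Run:
```python
from h import *
import json
from scipy.optimize import least_squares
c=json.load(open('w1.json'));ct,cs=[vision.calibration(n) for n in('top','side')]
f=[plane(c,*q,.031) for q in((211,154),(398,69))];b=[plane(c,*q,.11) for q in((256,285),(466,204))]
for a in(f,b):d=a[1]-a[0];print(a,'len',np.linalg.norm(d),'yaw',np.degrees(np.arctan2(-d[0],d[1])))
for nm,w,t,s in(('tip',(283,227.5),(253.55,167.4),(304.95,162.3)),):
    for x in((c,w,ct,t),(c,w,cs,s),(ct,t,cs,s)):print(nm,tri(*x))
ticks=[(294.5,160.5),(309,170.5),(317.6,186.6),(317.2,205),(308.6,221.9),(293.4,233.2),(275,235.5),(258,229.8),(245.8,216.9),(241.4,199.7),(244.7,182.3)]
yaw=np.radians(6.5)
for zt in(.082,.0835,.085):
  for yawd in (6,7):
    yaw=np.radians(yawd);X=np.array([np.cos(yaw),np.sin(yaw),0]);Y=np.array([-np.sin(yaw),np.cos(yaw),0])
    S=np.radians(30);U=X*np.cos(S)+[0,0,np.sin(S)];N=-X*np.sin(S)+[0,0,np.cos(S)]
    P0=plane(c,283,227.5,zt)
    def on(u,v):
        o,d=ray(c,u,v);return o+d*((P0-o)@N)/(d@N)
    q=np.array([[(on(*t)-P0)@U,(on(*t)-P0)@Y] for t in ticks])
    r=least_squares(lambda x:np.hypot(*(q-x[:2]).T)-x[2],[-.03,0,.035])
    n0=on(280,205.5);d=P0-n0;foot=P0+r.x[0]*U+r.x[1]*Y
    print(zt,yawd,'foot',foot.round(4),'R',r.x[2].round(4),'res',np.abs(r.fun).max().round(4),'needle dist',np.hypot(*r.x[:2]).round(4),'ang c->tip',np.degrees(np.arctan2(-r.x[1],-r.x[0])).round(1),'ang needle',np.degrees(np.arctan2(d@Y,d@U)).round(1),'tipS',(foot+.017*N).round(4))
```

```text
[array([0.53280303, 0.1062134 , 0.031     ]), array([0.50597504, 0.30043966, 0.031     ])] len 0.19607034494984385 yaw 7.864359560382242
[array([0.64460329, 0.12472372, 0.11      ]), array([0.6191955 , 0.31055572, 0.11      ])] len 0.18756089256186867 yaw 7.785462507421669
tip (array([0.60933636, 0.15942907, 0.08188756]), np.float64(0.0005810340429212498))
tip (array([0.60792477, 0.1598607 , 0.08335256]), np.float64(0.0019016518263586719))
tip (array([0.60788221, 0.15928288, 0.08345973]), np.float64(0.0020080649808507755))
0.082 6 foot [0.5839 0.1632 0.0675] R 0.037 res 0.0003 needle dist 0.0296 ang c->tip -12.0 ang needle -11.4 tipS [0.5754 0.1623 0.0822]
0.082 7 foot [0.5839 0.1631 0.0676] R 0.037 res 0.0003 needle dist 0.0296 ang c->tip -12.8 ang needle -12.3 tipS [0.5754 0.1621 0.0823]
0.0835 6 foot [0.5834 0.1633 0.0691] R 0.0368 res 0.0003 needle dist 0.0295 ang c->tip -12.0 ang needle -11.4 tipS [0.575  0.1624 0.0838]
0.0835 7 foot [0.5834 0.1633 0.0691] R 0.0368 res 0.0003 needle dist 0.0294 ang c->tip -12.8 ang needle -12.3 tipS [0.575  0.1622 0.0839]
0.085 6 foot [0.583  0.1634 0.0707] R 0.0366 res 0.0003 needle dist 0.0293 ang c->tip -12.0 ang needle -11.4 tipS [0.5745 0.1626 0.0854]
0.085 7 foot [0.583  0.1634 0.0707] R 0.0366 res 0.0003 needle dist 0.0293 ang c->tip -12.8 ang needle -12.3 tipS [0.5745 0.1624 0.0854]
```

Emit:
carry_out([
  [[1,0.3,-3,0.4,0],[1,0.6,-6.5,0.8,0],[1,1,-10.5,1.4,0],[1,1.4,-14.5,2,0],[1,1.9,-18.5,2.5,0],[1,2.3,-21.5,3,0],[1,2.3,-22.8,3,0],[1,2.3,-23.1,3,0],[1,2.3,-23.1,3,0],[1,2.3,-23.1,3,0]],
])

```text
clock: 2.7
position: [0.4947, -0.0504, 0.1918]
tool_rot: [0.435, 3.11, 0.002]
ft_force: [0.4, 0.4, 0.2]
opening: 1.002
gripper_force: 0.0
```

Run:
```python
from h import *
import json
info();c=vision.calibration('wrist');im=vision.get_image('wrist');cv2.imwrite('pics/w2.png',im)
json.dump({k:np.array(v).tolist() for k,v in c.items()},open('w2.json','w'))
q=R.from_rotvec(c['orientation']).inv().apply(np.array([.4925,-.051,.046])-c['position']);u,v=(q[:2]/q[2]*c['fx']+[c['cx'],c['cy']]);print(u,v)
w=(im.min(2)>140).astype(np.uint8);n,l,st,ce=cv2.connectedComponentsWithStats(w)
print([(st[i].tolist(),ce[i].round(1).tolist()) for i in range(1,n) if st[i,4]>15 and abs(ce[i]-[u,v]).max()<60])
```

```text
t 2.7 pos [ 0.4947 -0.0504  0.1918] yaw of y 74.09 op 1.002 gf 0.0 ft [0.4 0.4 0.2] q7 1.35
278.21737706937097 190.48796996161988
[([272, 191, 11, 20, 91], [277.2, 200.5])]
```

View pics/w2.png

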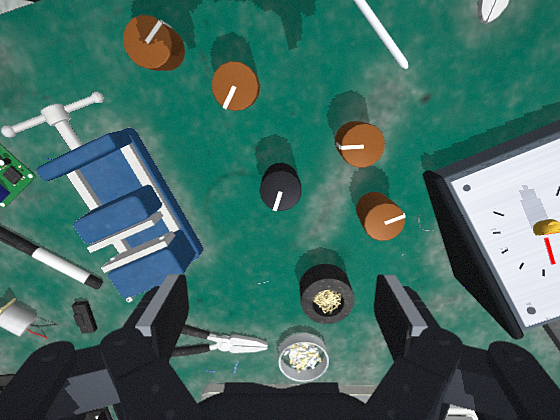

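The knob's top disc is at (280,188) with its pointer running to (274,210). Brown knobs are at (360,145) and (382,217), and there's nothing within about 60 px along the finger line near the knob.

Run:
```python
from h import *
import json
c=json.load(open('w2.json'));im=cv2.imread('pics/w2.png')
sub=im[150:230,240:320];hsv=cv2.cvtColor(sub,cv2.COLOR_BGR2HSV)
k=((sub.max(2)<75)&(hsv[...,1]<110)|(sub.min(2)>140)).astype(np.uint8)
n,l,st,ce=cv2.connectedComponentsWithStats(k);i=1+np.argmax(st[1:,4]);print(st[i],ce[i]+[240,150])
cn=max(cv2.findContours((l==i).astype(np.uint8),0,2)[0],key=cv2.contourArea);(x,y),r=cv2.minEnclosingCircle(cn);print('circ',x+240,y+150,r)
w=sub.min(2)>110;ys,xs=np.nonzero(w);pts=np.c_[xs+240,ys+150].astype(float)
W=np.array([plane(c,*p,.046)[:2] for p in pts]);W=W[np.hypot(*(W-[.4925,-.051]).T)<.023];m=W.mean(0);u,s,v=np.linalg.svd(W-m);print('ptr',m,np.degrees(np.arctan2(v[0,1],v[0,0])),len(W))
e=(W-m)@v[0];print('ends',m+v[0]*e.min(),m+v[0]*e.max(), 'circle c',plane(c,x+240,y+150,.046))
```

```text
[  20   13   41   48 1309] [279.29564553 185.33307869]
circ 279.21573638916016 186.63705444335938 23.93816566467285
ptr [ 0.50156493 -0.05462   ] -33.30078282170776 92
ends [ 0.49355381 -0.04935752] [ 0.50977185 -0.0600111 ] circle c [ 0.48927243 -0.04912999  0.046     ]
```

Emit:
carry_out([
  [[0.5,0.1,0,3,2],[0.5,0.1,0,6,4.7],[0.5,0.1,0,9,4.7],[0.5,0.1,0,11,4.7],[0.5,0.1,0,13,4.7],[0.5,0.1,0,14.5,4.7],[0.5,0.1,0,15.5,4.7],[0.5,0.1,0,16.5,4.7],[0.5,0.1,0,17.3,4.7],[0.5,0.1,0,17.5,4.7]],
])

```text
clock: 3.58
position: [0.4925, -0.0519, 0.0153]
tool_rot: [-0.565, -3.089, 0.001]
ft_force: [-0.1, -1.1, -0.0]
opening: 0.745
gripper_force: 0.0
```

Run:
```python
from h import *
shift([.4937,-.0495,.016])
im=vision.get_image('wrist');cv2.imwrite('pics/w3.png',im)
```

```text
t 3.58 pos [ 0.4925 -0.0519  0.0153] yaw of y 69.28 op 0.745 gf 0.0 ft [-0.1 -1.1 -0. ] q7 1.38
shift cm [-0.03  0.27 -0.07]
```

View pics/w3.png

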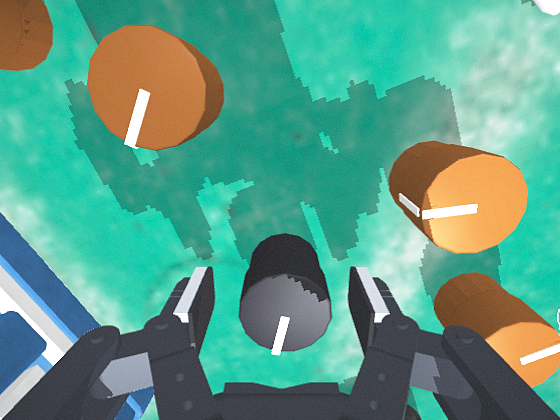

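The knob is centred between the pads (about x=285, with the pads at 212 and 350). I'll close and lift.

Emit:
carry_out([
  [[0.3,0,0.2,0,0],[-1,0,0.2,0,0],[-1,0,0.2,0,0],[-1,0,0.2,0,0],[-1,0,0.2,0,0],[-1,0,0.2,0,0],[-1,0,0.2,0,0],[-1,0,0.2,-2,0],[-1,0,0.2,-6,0],[-1,0,0.2,-10,0]],
], squeeze=35)

```text
clock: 4.47
position: [0.4912, -0.0511, 0.1158]
tool_rot: [-0.567, -3.085, 0.003]
ft_force: [2.1, -0.2, -0.7]
opening: 0.446
gripper_force: 35.4
```

Run:
```python
from h import *
s,T=info()
c=vision.calibration('wrist');im=vision.get_image('wrist');cv2.imwrite('pics/w4.png',im)
sub=im[230:380,180:400];w=(sub.min(2)>170).astype(np.uint8);n,l,st,ce=cv2.connectedComponentsWithStats(w)
for i in range(1,n):
    if st[i,4]>40:
        ys,xs=np.nonzero(l==i);W=np.array([plane(c,x+180,y+230,s['position'][2]+.0307)[:2] for x,y in zip(xs,ys)]);m=W.mean(0);v=np.linalg.svd(W-m)[2];print(st[i],ce[i]+[180,230],m,np.degrees(np.arctan2(v[0,1],v[0,0])),len(W))
shift([.5835-.55*np.cos(.131)*0-.06,.1633+.06,.2])
```

```text
t 4.47 pos [ 0.4912 -0.0511  0.1158] yaw of y 69.18 op 0.446 gf 35.4 ft [ 2.1 -0.2 -0.7] q7 1.3
[146  29  24  55 539] [337.44155844 285.81076067] [ 0.48629466 -0.02441315] -6.880695213209101 539
[ 33  32  24  52 546] [224.48901099 286.92490842] [ 0.47115978 -0.06576863] -35.85120077587595 546
[ 88  81  18  39 340] [276.22352941 329.59411765] [ 0.49702702 -0.0541227 ] -33.31112753871591 340
t 4.52 pos [ 0.4974 -0.0515  0.1247] yaw of y 69.14 op 0.445 gf 35.4 ft [ 4.  -0.3  4. ] q7 1.3
shift cm [ 7.28 26.64 -7.48]
```

View pics/w4.png

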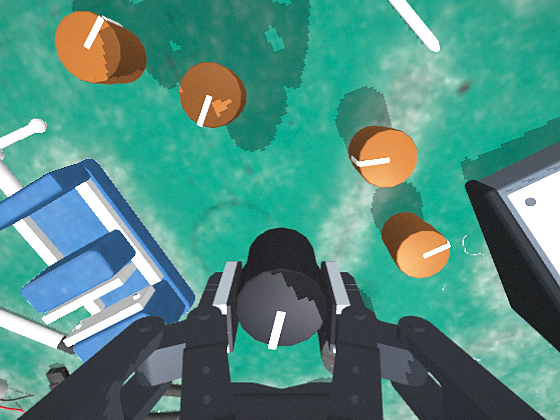

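Emit:
carry_out([
  [[-1,0.5,3,0,-4],[-1,1,6.5,0,-9],[-1,1.5,10,0,-14],[-1,2,13.5,0,-19],[-1,2.5,17,0,-24],[-1,3,20,0,-28],[-1,3.2,21.2,0,-28],[-1,3.2,21.2,0,-28],[-1,3.2,21.2,0,-28],[-1,3.2,21.2,0,-28]],
])

```text
clock: 5.35
position: [0.5386, 0.1566, 0.1159]
tool_rot: [0.193, -3.135, 0.002]
ft_force: [1.0, 0.3, -0.9]
opening: 0.445
gripper_force: 35.5
```

```bash
cat >> h.py <<'E'
F=np.array([.5835,.1633,.069]);y0=np.radians(7.5);X=np.array([np.cos(y0),np.sin(y0),0]);Y=np.array([-X[1],X[0],0]);Zw=np.array([0,0,1.])
U=X*np.cos(np.pi/6)+Zw*.5;N=-X*.5+Zw*np.cos(np.pi/6);G=.0225;H=.038
E
python3 - <<'E'
from h import *
A=F-.041*X+[0,0,.0937-.069+.002-G]
shift(A);B=F-.050*U+(H-.001)*N-G*Zw;print(A,B,(B-A))
E
```

```text
t 5.35 pos [0.5386 0.1566 0.1159] yaw of y 97.05 op 0.445 gf 35.5 ft [ 1.   0.3 -0.9] q7 1.43
shift cm [-0.44  0.08  4.27]
[0.54285076 0.15794843 0.0732    ] [0.52222745 0.15523332 0.05354294] [-0.02062331 -0.00271511 -0.01965706]
```

Emit:
carry_out([
  [[-1,-0.4,0.1,2,0],[-1,-0.4,0.1,4.2,0],[-1,-0.4,0.1,4.2,0],[-1,-0.1,0.1,4.5,0],[-1,0.2,0.1,4.8,0],[-1,0.5,0.1,5.1,0],[-1,0.8,0.1,5.4,0],[-1,1.1,0.1,5.7,0],[-1,1.4,0.1,6,0],[-1,1.6,0.1,6.2,0]],
], squeeze=22)

```text
clock: 6.18
position: [0.526, 0.1583, 0.0583]
tool_rot: [-0.196, 3.128, 0.004]
ft_force: [-0.5, -1.8, 11.4]
opening: 0.444
gripper_force: 39.1
```

Run:
```python
from h import *
info();a=vision.get_image('wrist');b=vision.get_image('side');info()
o=np.hstack([cv2.resize(a[200:400,170:390],(440,400)),cv2.resize(b[140:220,240:320],(360,400)[:2] and (360,400),interpolation=2)]);cv2.imwrite('pics/d1.png',o)
```

```text
t 6.18 pos [0.526  0.1583 0.0583] yaw of y 97.18 op 0.444 gf 39.1 ft [-0.5 -1.8 11.4] q7 1.43
t 6.28 pos [0.5252 0.1582 0.0579] yaw of y 97.19 op 0.445 gf 39.2 ft [-2.1 -1.  11.4] q7 1.43
```

View pics/d1.png

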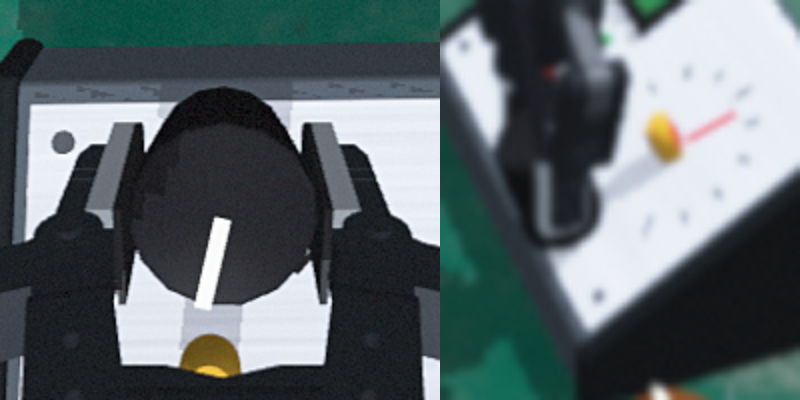

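The knob has begun tilting against the panel, with 11 N on the tool. I'll press a bit further to seat it flush.

Emit:
carry_out([
  [[-1,0.1,0,0.2,0],[-1,0.2,0,0.4,0],[-1,0.3,0,0.6,0],[-1,0.3,0,0.7,0],[-1,0.3,0,0.8,0],[-1,0.3,0,0.8,0],[-1,0.3,0,0.8,0],[-1,0.3,0,0.8,0],[-1,0.3,0,0.8,0],[-1,0.3,0,0.8,0]],
])

```text
clock: 7.12
position: [0.5207, 0.1576, 0.0494]
tool_rot: [-0.197, 3.133, 0.002]
ft_force: [-4.6, -2.3, 13.0]
opening: 0.444
gripper_force: 41.6
```

Run:
```python
from h import *
info();B=F-.050*U+H*N-G*Zw;shift(B);a=vision.get_image('wrist');b=vision.get_image('side')
o=np.hstack([cv2.resize(a[200:400,170:390],(440,400)),cv2.resize(b[140:220,240:320],(360,400)[:2] and (360,400),interpolation=2)]);cv2.imwrite('pics/d2.png',o)
```

```text
t 7.12 pos [0.5207 0.1576 0.0494] yaw of y 97.19 op 0.444 gf 41.6 ft [-4.6 -2.3 13. ] q7 1.43
t 7.12 pos [0.5207 0.1576 0.0494] yaw of y 97.19 op 0.444 gf 41.6 ft [-4.6 -2.3 13. ] q7 1.43
shift cm [-0.07 -0.25 -0.5 ]
```

View pics/d2.png

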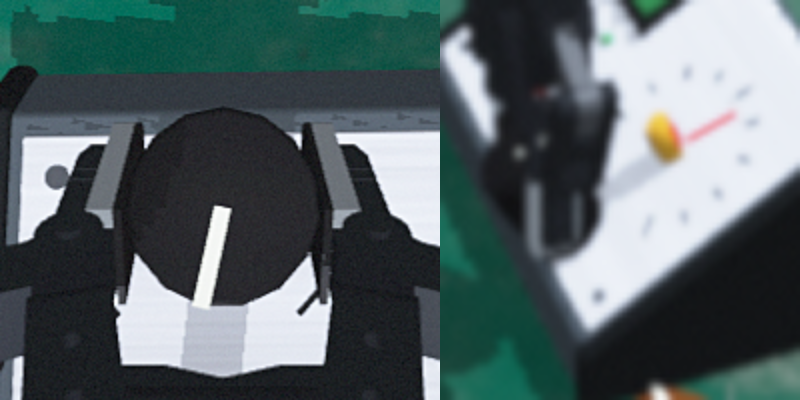

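The top disc now faces the camera with no side wall showing, centred at about (282,303) in the full image, so the knob is tilted. I'll measure its axis and pointer, assuming it sits flush.

Run:
```python
from h import *
s,T=info();c=vision.calibration('wrist')
def on(u,v,n):
    o,d=ray(c,u,v);return o+d*((F+n*N-o)@N)/(d@N)
K=on(282,303,.046);r=K-F;t=s['position']-F;print('knob U,Y,N',r@U,r@Y,r@N,'tcp',t@U,t@Y,t@N)
e=on(270.8,352.8,.046);print('ptr ang',np.degrees(np.arctan2((e-K)@Y,(e-K)@U)),np.linalg.norm(e-K))
for u,v in((170+131/2,303),(170+318/2,303),(282,200+54),(282,200+152.5)):p=on(u,v,.046)-K;print(p@U,p@Y)
for d in(.024*N,.024*N-r@U*U-r@Y*Y,-r@U*U-r@Y*Y):print((T.inv().apply(d)*100).round(2))
```

```text
t 7.22 pos [0.5207 0.1576 0.0494] yaw of y 97.19 op 0.443 gf 41.6 ft [-4.8 -1.9 12.9] q7 1.43
knob U,Y,N -0.05442457354725882 0.003935986987678655 0.04599999999999999 tcp -0.0643512667101277 0.002529665107009648 0.01449310034848572
ptr ang -13.485556914304253 0.018783040116616034
-0.00010447575847217716 -0.01819262161591958
9.966265793446109e-05 0.018379895428189838
-0.019006651628622764 0.00012048871430562852
0.018181047995019087 -0.00011532822278291147
[ 1.19 -0.   -2.08]
[-3.53 -0.37 -4.79]
[-4.72 -0.36 -2.71]
```

Emit:
carry_out([
  [[-1,0.6,0,-1.1,0],[-1,1.2,0,-2.2,0],[-1,1.2,0,-3.0,0],[-1,0,-0.1,-3.7,0],[-1,-1.2,-0.2,-4.4,0],[-1,-2.4,-0.3,-5,0],[-1,-3.3,-0.3,-5.4,0],[-1,-3.5,-0.3,-5.5,0],[-1,-3.5,-0.3,-5.5,0],[-1,-3.5,-0.3,-5.5,0]],
], squeeze=40)

```text
clock: 8.05
position: [0.5544, 0.1587, 0.1011]
tool_rot: [0.198, -3.135, 0.0]
ft_force: [-0.6, -0.1, -0.0]
opening: 0.448
gripper_force: 40.6
```

Run:
```python
from h import *
s,T=info();c=vision.calibration('wrist');a=vision.get_image('wrist');b=vision.get_image('side')
t=s['position']-F;print('tcp UYN',t@U,t@Y,t@N)
h=.046+(t@N-.0145)
im=a.copy()
sub=a[230:400,200:370];w=(sub.min(2)>170).astype(np.uint8);n,l,st,ce=cv2.connectedComponentsWithStats(w)
print([(st[i].tolist(),(ce[i]+[200,230]).round(1).tolist()) for i in range(1,n) if st[i,4]>40])
# predicted rim of the knob top if axis at TCP offset (U+.01)
K=R.from_rotvec(c['orientation']).inv();C=F+(t@U+.0100)*U+(t@Y+.0007)*Y+h*N
for ang in np.linspace(0,2*np.pi,24,endpoint=False):
    q=K.apply(C+.0195*(np.cos(ang)*U+np.sin(ang)*Y)-c['position']);cv2.circle(im,(int(q[0]/q[2]*c['fx']+c['cx']+.5),int(q[1]/q[2]*c['fy']+c['cy']+.5)),1,(0,255,255),-1)
o=np.hstack([cv2.resize(im[200:400,170:390],(440,400)),cv2.resize(b[130:210,240:320],(360,400),interpolation=2)]);cv2.imwrite('pics/d3.png',o)
for g in(.024,.016,.0):
    tg=F-.0100*U-.0007*Y+(.0145+g)*N;shift(tg)
```

```text
t 8.05 pos [0.5544 0.1587 0.1011] yaw of y 97.21 op 0.448 gf 40.6 ft [-0.6 -0.1 -0. ] q7 1.45
tcp UYN -0.009442081245819946 -0.0007169620463546411 0.04255724835473313
[([0, 0, 170, 79, 6300], [289.3, 250.8]), ([27, 73, 109, 85, 4424], [280.4, 359.8])]
t 8.15 pos [0.554  0.1588 0.1009] yaw of y 97.22 op 0.444 gf 40.6 ft [ 0.7 -0.8 -1.2] q7 1.45
shift cm [-0.19 -0.01  0.36]
t 8.15 pos [0.554  0.1588 0.1009] yaw of y 97.22 op 0.444 gf 40.6 ft [ 0.7 -0.8 -1.2] q7 1.45
shift cm [-0.59 -0.01  1.05]
t 8.15 pos [0.554  0.1588 0.1009] yaw of y 97.22 op 0.444 gf 40.6 ft [ 0.7 -0.8 -1.2] q7 1.45
shift cm [-1.39 -0.    2.43]
```

View pics/d3.png

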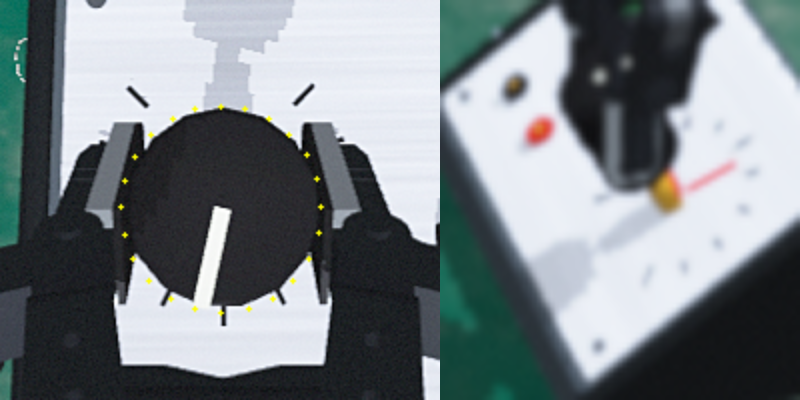

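Tilt is kept and the knob is over the shaft, with the predicted rim matching the disc. I'll slide it down along the shaft axis.

Emit:
carry_out([
  [[-1,-0.2,0,0.4,0],[-1,-0.4,0,0.7,0],[-1,-0.6,0,1.05,0],[-1,-0.8,0,1.4,0],[-1,-1.0,0,1.75,0],[-1,-1.15,0,2.0,0],[-1,-1.3,0,2.25,0],[-1,-1.4,0,2.45,0],[-1,-1.4,0,2.5,0],[-1,-1.4,0,2.5,0]],
], squeeze=25)

```text
clock: 8.98
position: [0.5683, 0.1605, 0.0772]
tool_rot: [0.197, -3.134, -0.0]
ft_force: [-5.0, -1.6, 6.1]
opening: 0.443
gripper_force: 41.2
```

Run:
```python
from h import *
s,T=info();t=s['position']-F;print('tcp UYN',t@U,t@Y,t@N,s['torque'].round(2))
c=vision.calibration('wrist');a=vision.get_image('wrist');b=vision.get_image('side')
cv2.imwrite('pics/d4.png',np.hstack([cv2.resize(a[200:400,170:390],(440,400)),cv2.resize(b[130:210,240:320],(360,400),interpolation=2)]))
```

```text
t 8.98 pos [0.5683 0.1605 0.0772] yaw of y 97.21 op 0.443 gf 41.2 ft [-5.  -1.6  6.1] q7 1.47
tcp UYN -0.00927285057279432 -0.0007956129722121645 0.014842006836934884 [-0.2   0.83 -0.03]
```

The tool is at the predicted home depth (n = 14.8 mm against 14.5) with light force. I'll press 2 mm more and then check numerically before letting go.

Emit:
carry_out([
  [[-1,-0.1,0,0.1,0],[-1,-0.1,0,0.2,0],[-1,-0.1,0,0.3,0],[-1,-0.1,0,0.3,0],[-1,-0.1,0,0.3,0],[-1,-0.1,0,0.3,0],[-1,-0.1,0,0.3,0],[-1,-0.1,0,0.3,0],[-1,-0.1,0,0.3,0],[-1,-0.1,0,0.3,0]],
])

```text
clock: 9.92
position: [0.5681, 0.1604, 0.076]
tool_rot: [0.197, -3.131, -0.001]
ft_force: [-12.4, -3.3, 18.9]
opening: 0.442
gripper_force: 42.6
```

```bash
cat > chk.py <<'E'
from h import *
s,T=info();t=s['position']-F;print('tcp UYN',t@U,t@Y,t@N)
c=vision.calibration('wrist');a=vision.get_image('wrist')
K=R.from_rotvec(c['orientation']).inv()
def px(p):
    q=K.apply(p-c['position']);return q[:2]/q[2]*c['fx']+[c['cx'],c['cy']]
def on(u,v,n=.046):
    o,d=ray(c,u,v);return o+d*((F+n*N-o)@N)/(d@N)-F
u0,v0=px(F+.046*N);print('expected centre px',u0,v0)
# radial profile: white panel/dark edge along +-U, and pointer
for nm,D in(('+U',U),('-U',-U),('+Y',Y),('-Y',-Y)):
    out=[]
    for r in np.arange(.006,.034,.001):
        x,y=px(F+.046*N+r*D).round().astype(int);out.append(int(a[y,x].max()) if 0<=y<420 else -1)
    print(nm,out)
best=[]
for g in range(-60,61,2):
    d=np.cos(np.radians(g))*U+np.sin(np.radians(g))*Y
    v=[a[tuple(px(F+.046*N+r*d).round().astype(int)[::-1])].min() for r in np.arange(.006,.0175,.001)]
    best.append((int(np.mean(v)),g))
print(sorted(best)[::-1][:6])
E
python3 chk.py
```

```text
t 9.92 pos [0.5681 0.1604 0.076 ] yaw of y 97.2 op 0.442 gf 42.6 ft [-12.4  -3.3  18.9] q7 1.47
tcp UYN -0.01007698609139936 -0.0008330100605444665 0.013892275204861854
expected centre px 280.5309870909914 302.98354703486973
+U [237, 157, 61, 22, 39, 47, 50, 51, 49, 52, 44, 50, 200, 208, 243, 44, 16, 15, 13, 11, 9, 8, 250, 237, 253, 25, 33, 27, 32]
-U [42, 43, 42, 38, 43, 48, 46, 45, 41, 36, 47, 37, 36, 21, 229, 216, 218, 218, 209, 213, 211, 210, 210, 207, 207, 214, 213, 206, 212]
+Y [42, 48, 42, 40, 46, 53, 42, 40, 43, 39, 41, 45, 47, 29, 26, 22, 131, 119, 117, 123, 123, 54, 26, 38, 36, 31, 109, 254, 244]
-Y [45, 44, 45, 40, 43, 37, 42, 33, 39, 33, 39, 36, 32, 30, 28, 23, 124, 113, 117, 118, 122, 33, 34, 39, 31, 30, 205, 244, 243]
[(246, -18), (245, -16), (244, -10), (243, -8), (243, -12), (243, -14)]
```

The contact force lies exactly along the panel normal, the pointer reads about −13°, and the disc is concentric, so the knob is seated. I'll ease off, open and rise.

Emit:
carry_out([
  [[-1,0,0,-0.3,0],[0.5,0,0,-0.3,0],[0.5,0,0,-0.3,0],[0.5,0,0,-0.3,0],[0.5,0,0,-0.3,0],[0.5,0,0,-0.3,0],[0.5,0,0,-1.5,0],[0.5,0,0,-4,0],[0.5,0,0,-7,0],[0.5,0,0,-9,0]],
])

```text
clock: 10.8
position: [0.5708, 0.1609, 0.1666]
tool_rot: [-0.197, 3.133, 0.001]
ft_force: [1.1, 0.9, 0.6]
opening: 0.75
gripper_force: 0.0
```

Emit:
carry_out([
  [[0.5,0,0,-1,0],[0.5,0,0,-1.5,0],[0.5,0,0,-1.5,0],[0.5,0,0,-1.5,0],[0.5,0,0,-1.5,0],[0.5,0,0,-1.5,0],[0.5,0,0,-1.5,0],[0.5,0,0,-1.5,0],[0.5,0,0,-1.5,0],[0.5,0,0,-1.5,0]],
])

```text
clock: 11.63
position: [0.5697, 0.1607, 0.1781]
tool_rot: [0.198, -3.135, 0.0]
ft_force: [0.0, 0.4, 0.7]
opening: 0.754
gripper_force: 0.0
```

```bash
python3 chk.py
python3 - <<'E'
from h import *
c=vision.calibration('wrist');a=vision.get_image('wrist');K=R.from_rotvec(c['orientation']).inv()
k=((a.max(2)<90)).astype(np.uint8)
q=K.apply(F+.04*N-c['position']);u,v=(q[:2]/q[2]*c['fx']+[c['cx'],c['cy']]).astype(int)
n,l=cv2.connectedComponents(k[v-60:v+60,u-60:u+60]);m=(l==l[60+8*0,52]);ys,xs=np.nonzero(m);print('blob',u,v,xs.min()+u-60,xs.max()+u-60,ys.min()+v-60,ys.max()+v-60,m.sum())
# predicted silhouette bbox when home
P=[]
for r,h in((.0195,.046),(.0195,.021),(.018,.021),(.018,0)):
    for g in np.linspace(0,2*np.pi,72):
        q=K.apply(F+h*N+r*(np.cos(g)*U+np.sin(g)*Y)-c['position']);P.append(q[:2]/q[2]*c['fx']+[c['cx'],c['cy']])
P=np.array(P);print('pred',P.min(0),P.max(0))
hsv=cv2.cvtColor(a,cv2.COLOR_BGR2HSV);r=((hsv[...,0]<8)|(hsv[...,0]>172))&(hsv[...,1]>110)&(hsv[...,2]>90);r[:v]=0;r[v+60:]=0;r[:,:u-25]=0;r[:,u+25:]=0;ys,xs=np.nonzero(r);print('red',len(xs),xs.min(),xs.max(),ys.min(),ys.max())
def on(u,v,n):
    o,d=ray(c,u,v);return o+d*((F+n*N-o)@N)/(d@N)-F
W=np.array([on(x,y,0) for x,y in zip(xs,ys)]);tt=W[np.argmax(W@U)];print('needle ang now',np.degrees(np.arctan2(tt@Y,tt@U)),np.linalg.norm(tt))
w=(a.min(2)>150)&(l.shape[0]>0)
E
```

```text
t 11.63 pos [0.5697 0.1607 0.1781] yaw of y 97.21 op 0.754 gf 0.0 ft [0.  0.4 0.7] q7 1.44
tcp UYN 0.04244516032154336 -0.0007827334455287002 0.10149363889005589
expected centre px 280.5788146139536 211.16676842631097
+U [60, 55, 21, 31, 39, 45, 43, 46, 46, 43, 46, 53, 32, 37, 9, 144, 249, 246, 246, 247, 243, 244, 246, 243, 243, 248, 204, 255, 36]
-U [43, 39, 40, 37, 40, 35, 42, 37, 35, 37, 39, 35, 34, 22, 62, 209, 210, 209, 212, 213, 213, 211, 209, 212, 213, 222, 215, 217, 220]
+Y [48, 44, 43, 41, 45, 49, 40, 45, 42, 48, 48, 46, 18, 168, 251, 246, 245, 245, 246, 246, 245, 246, 245, 245, 245, 245, 245, 246, 244]
-Y [46, 37, 35, 40, 50, 40, 40, 51, 32, 32, 41, 43, 15, 151, 251, 246, 246, 244, 246, 246, 247, 249, 252, 249, 246, 246, 245, 244, 247]
[(250, -12), (247, -16), (246, -10), (246, -18), (245, -14), (236, -20)]
blob 280 212 253 307 183 241 2264
pred [251.93997414 183.35363495] [309.17795166 243.24626281]
red 52 271 277 241 257
needle ang now -10.872954315934503 0.029502003328221983
```

Run:
```python
from h import *
import json
def ana(a,c,r0):
    K=R.from_rotvec(c['orientation']).inv()
    hsv=cv2.cvtColor(a,cv2.COLOR_BGR2HSV);r=((hsv[...,0]<8)|(hsv[...,0]>172))&(hsv[...,1]>110)&(hsv[...,2]>90)
    ys,xs=np.nonzero(r);W=[]
    for x,y in zip(xs,ys):
        o,d=ray(c,x,y);w=o+d*((F-o)@N)/(d@N)-F
        if r0<w@U<.032 and abs(w@Y)<.012:W.append([w@U,w@Y])
    W=np.array(W);m=W.mean(0);v=np.linalg.svd(W-m)[2][0];v*=np.sign(v[0]);i=W[:,0]>W[:,0].max()-.0015;t=W[i].mean(0)
    print(len(W),'line',np.degrees(np.arctan2(v[1],v[0])).round(1),'mean pt',m,'tip',t,np.degrees(np.arctan2(t[1],t[0])).round(1))
c1=json.load(open('w1.json'));w1=cv2.imread('pics/w1.png')
ana(w1,c1,.012);ana(w1,c1,.02)
c=vision.calibration('wrist');ana(vision.get_image('wrist'),c,.018)
ct=vision.calibration('top');ana(cv2.imread('pics/top0.png'),ct,.018);ana(vision.get_image('top'),ct,.018)
info()
```

```text
54 line -12.6 mean pt [ 0.02030783 -0.00459383] tip [ 0.02791809 -0.0063276 ] -12.8
28 line -13.3 mean pt [ 0.02439027 -0.00548588] tip [ 0.02791809 -0.0063276 ] -12.8
44 line -13.4 mean pt [ 0.02361714 -0.00543763] tip [ 0.02839837 -0.00651555] -12.9
6 line -19.7 mean pt [ 0.02409438 -0.00636214] tip [ 0.02697751 -0.00715455] -14.9<stdin>:10: RuntimeWarning: Mean of empty slice.
  ret = ret.dtype.type(ret / rcount)
Traceback (most recent call last):
numpy.linalg.LinAlgError: 1-dimensional array given. Array must be at least two-dimensional
```

The needle angle is unchanged (−12.8° before, −12.9° now), the knob's outline matches the predicted home position, and the gripper is clear. I'll hand it in.

```bash
python3 -c "
from rig import order;print(order.job_done())"
```

```text
the job is handed in; nothing more can be done
None
```

The black knob is home on the shaft, its underside flush on the panel and its pointer within about 2° of the flat. The shaft is still turned as it was, the gripper is clear and the pliers and both tins were never approached; the job was handed in at about 12 s.

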